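# Square up a stack of board trays and turn it to the hand-over mark

## Robot

A 6-joint arm with a two-finger parallel gripper is mounted at the origin on the work surface. World frame = base frame: x ahead of the robot, y to its left, z up, the work surface at z = 0. Lengths are in m, angles in rad, forces in N, time in s.
With the tool pointing down it reaches from about 0.425 to 0.95 m from the base axis. Payload 3.5 kg.
Tool frame: the origin (TCP) lies on the centre line of the jaws, within the pads' length; the fingertips stand 17 mm ahead of it and the grasp point (between the pads) lies 2 mm behind it; z points along the fingers, y is the line along which they close (so a half turn about z gives the same grasp; the last joint's range is limited). The gripper opens to 85 mm and grips with 20 to 120 N. Pads are 22 mm wide; open, the fingers measure 114 mm over their backs; the gripper's body (76 mm by 85 mm) begins 54 mm behind the grasp point. The pads swing forward as they close: fully open they stand 13 mm farther back than shut.
Start: joints at [-1.385, 0.286, 1.577, -0, 1.279, -0.15], TCP at [0.222, -0.637, 0.248] pointing down, gripper open.
Joint ranges: [-2.77, 2.77], [-0.9, 2.22], [0.21, 2.48], [-1.53, 4.67], [0.24, 2.81], [-2.84, 2.84]. Speed limits (rad/s): [2.79, 2.79, 3.14, 3.14, 3.14, 3.14].

## Interface

Orientations are given as a unit quaternion [x, y, z, w].
In Python, from plant import ctrl gives the robot as it stands. The module is installed in compiled form; this text tells all that it offers.
- The arm moves only by the tool drive_tool, never from a script. Its argument "moves" is a list of rows, each a list of 3 entries, a list of its own where there are three numbers: the turn, a rotation vector about the tool's x, y, z in rad, then the shift along the tool's x, y, z in m, then the finger opening in m, from 0 to 0.0854. A call has 1 to 5 rows; each row shifts and turns the commanded pose from where the row before left it, along the tool's axes as they then stand; what a row does not reach is not made up. A row lasts 1/8 s, in which the tool goes at most 62.5 mm and 10.7 degrees, less where a joint would pass 70% of its speed; a pose out of reach is approached as far as the arm can. A call with a gripper value outside its range is refused whole. The fingers move at their own pace and stop on an object; "grip_force" is the grip in N (left out, the last holds). Time passes only in rows, so rows that do not move let the fingers close. It gives the time, the measured TCP pose, the force, the opening and the grip force at its end, in the units of the state.
- ctrl.get_state(): the state, without advancing time (a new reading comes with each control period).
- ctrl.read_camera(name): name is "scene" or "top"; returns a dict with "image" (480x640x3 uint8, red, green, blue), "fx", "fy", "cx", "cy" (pixels), "R" (3x3) and "t" (3): a world point X has camera coordinates R X + t. Camera axes: x right, y down, z forward; pixel columns grow to the right and rows downward; lengths in m; the calibration is good to about 2 mm. A picture is of the moment at which its call begins. There is no depth.
- ctrl.sign_off(): hands the job in; it is judged then, once.
The state is a dict: "time": time; "qpos": joint angles; "dq": joint speeds; "joint_efforts": joint torques, N m; "eef_pos": TCP position; "tcp_rot": TCP orientation; "contact_force": force on the tool from outside, world axes, zero at the start; "wrist_torque": the same for the moment, N m; "opening": opening from 0.0 (shut) to 1.0 (fully open); "finger_force": force on a finger pad.
Only numpy, scipy, OpenCV 4.12 (cv2) and the standard library are available. Lean on these libraries where they do the work, as an engineer would, in place of code of your own. Each camera call takes 0.05 s, during which the arm holds its last target. There are 200 camera calls.

## Task

The blue circuit-board tray was put down crooked on the grey tray of the turntable: slide it, without lifting it off, until its four pins drop fully home in the sockets of the grey tray. Then set the yellow tray on top of the blue one with its four pins fully home too, put down and not dropped. Then turn the turntable until the white stripe on its rim points at the yellow index block, and leave the stack standing there; leave the meter, solder spool and flux bottle alone.

Things in the scene. Friction and masses are not known exactly. Their poses are not given: they have to be found in the camera images.
- dock (a point): centre of the carrying rib of the grey bottom tray, bolted to the turntable, 115 mm from its axis; turns with it. z up, x radially outwards towards the white stripe, y tangential (anticlockwise from above) along the tray's long side and rib. All three trays have the same deck, rib, boards, legs and sockets.
- mid_rib (a point): centre of the rib of the loose blue tray, x along its rib, z up; 0.29 to 0.45 kg. It starts standing on its pin tips on the grey deck beside the sockets: 11 to 15 mm off in -y of dock, up to 6 mm off along x, up to 0.06 rad askew. Pushed sideways with 1 to 2 N it slides flat, and drops 8.5 mm when the pins meet the sockets.
- top_rib (a point): centre of the rib of the loose yellow tray, x along its rib, z up; 0.29 to 0.45 kg. It starts on its pin tips on the bench, deck top 56.5 mm and rib top 90.5 mm above the bench. Grip it from above by the rib (12 mm thick) with the fingertips 8 mm or more above the deck. It may be put on either way round.
- tray_mid: the blue tray, shaped as all: deck 170 (x) x 116 (y) x 10 mm on four legs 18 mm square, 38 mm high; central upright rib along x, 90 mm long, 12 mm thick, 34 mm high, its centre 17 mm above the deck top; on each side of it a circuit board (78 x 30 mm), parts at most 8 mm above the deck. Origin in the plane of the leg undersides, 65 mm below mid_rib.
- tray_top: the yellow tray, same shape. Under each leg of the blue and yellow trays is a white tapered pin 8.5 mm long, 11 mm thick at its root, 5 mm at its tip; pins and legs at 62 mm along x and 40 mm along y from the centre. Stacked ribs are 48 mm apart in height when seated, 56.5 mm with pins standing on the deck. Origin 65 mm below top_rib.
- socket (a point): mouth of one of the four sockets of the grey tray (at 62 mm along, 40 mm across from its centre), level with its deck top, 17 mm below dock. A socket is a square hole 12.6 mm wide and 10 mm deep with a dark floor, right above a leg; blue and yellow trays have the same. A tapered pin up to 3 mm off slips in by itself.
- hub (a point): centre of the turntable, on its vertical axis, level with the top face of the disc (34 mm above the bench). The dark grey disc has 205 mm radius. It turns on the fixed foot either way without limit, with friction of about 0.9 N m (7 N on a spoke at 125 mm), so it stops almost at once when it is no longer pushed.
- spoke_a (a point): on the upper edge of a spoke, 125 mm from the axis, on the +y side of the axis as dock points. The two spokes are upright aluminium walls 10 mm thick and 60 mm high on the disc, running radially from 23 to 195 mm, square to the direction of stripe and stack. They part the tray half from a half with two blue bins.
- spoke_b (a point): the same point on the opposite spoke, on the -y side (90 degrees clockwise of the stripe from above). The two blue bins are 45 mm high and stand 74 to 150 mm behind the spoke wall (-x of dock), within 88 mm either side of the middle, so there is free room behind the outer part of each spoke.
- stripe (a point): outer end of the 14 mm wide white stripe on the rim of the disc, 205 mm from the axis, radially outside the grey tray; turns with the turntable
- mark (a point): point of the rim circle (205 mm from the axis, level with the disc's top face) in front of the fixed yellow index block, 24 mm wide, on the foot's arm to the robot's right. Its x points radially outwards. At the start the stripe is 1.2 to 2.1 rad clockwise of it (from above), so anticlockwise is the short way.
- carousel: the turning part of the turntable with the grey tray, spokes and bins; origin on the axis at the underside of the disc, x towards the stripe
- meter: bystander: red and black hand-held multimeter, 150 x 78 x 45 mm, lying; origin at the centre of its underside
- spool: bystander: metal solder spool standing upright, 60 mm diameter, 52 mm high; origin at the centre of its underside
- flux: bystander: small clear bottle with red cap, 44 mm diameter, 95 mm high; origin at the centre of its underside
Mind the look-alikes: they are no part of the job. Of the things like the tray_mid, leave any that is black or red; of the rest the larger one is meant.

How it is judged:
By the outcome, as a careful person would: the job done as asked, in the order asked, and still so for the second after the job is handed in, with the robot touching nothing.
It also fails if it takes over 72 s, if anything falls off the work surface, if the arm or the gripper's body presses on something with over 40 N, if the wrist force passes 120 N, or if a joint passes its speed limit or range.

## Working session

There is one attempt and no reset: what is moved stays moved. The work goes in short steps, Python scripts to look and compute and a tool call to move; the robot and the scene stay as the last step left them, time stands still between calls to the robot, and variables do not carry over. Pictures are saved under pics/ and viewed, at most 10 in all, crops included, and the job is handed in when it is done.

Besides the shell and the picture viewer there is one more tool, called as name(argument=value, ...), one argument or row to a line, values as JSON. drive_tool: Moves the arm, as the interface text tells. Its arguments: {"type":"object","properties":{"moves":{"type":"array","items":{"type":"array"}},"grip_force":{"type":"number"}},"required":["moves"]}

```bash
mkdir -p pics; cat > h.py <<'E'
import numpy as np, cv2
from plant import ctrl
def cam(n,save=None):
    c=ctrl.read_camera(n)
    if save: cv2.imwrite('pics/'+save,c['image'][:,:,::-1])
    return c
def ray(c,u,v,z):
    R=np.array(c['R']);t=np.array(c['t'])
    o=-R.T@t; d=R.T@np.array([(u-c['cx'])/c['fx'],(v-c['cy'])/c['fy'],1])
    return o+d*(z-o[2])/d[2]
def proj(c,X):
    p=np.array(c['R'])@np.array(X)+np.array(c['t'])
    return np.array([c['fx']*p[0]/p[2]+c['cx'],c['fy']*p[1]/p[2]+c['cy']])
E
python3 - <<'E'
from h import *
for n in('scene','top'):
    c=cam(n,n+'0.png'); R=np.array(c['R']);print(n,c['fx'],c['cx'],c['cy'],-R.T@np.array(c['t']),R.round(3).tolist())
s=ctrl.get_state();print(s)
E
```

```text
scene 463.9933157099336 324.76803364607105 247.17725736513896 [ 1.20630818 -0.28477637  0.92293788] [[0.196, 0.981, -0.002], [0.727, -0.146, -0.671], [-0.659, 0.13, -0.741]]
top 508.81717398935774 330.6485115437528 243.53776064562098 [ 0.22202754 -0.11320591  1.46278072] [[0.002, -1.0, 0.014], [-0.983, -0.004, -0.186], [0.186, -0.014, -0.983]]
{'time': 0.1, 'qpos': array([-1.38500624e+00,  2.87133531e-01,  1.57806512e+00, -6.24917781e-06,
        1.27859276e+00, -1.50006713e-01]), 'dq': array([-0.00211513, -0.00051643, -0.00359176,  0.00071256,  0.00192186,
        0.00042101]), 'joint_efforts': array([ 6.24790009e-04, -4.07293117e+01, -2.93698221e+01, -1.31234247e-04,
        3.42176201e-03, -8.04665092e-06]), 'eef_pos': array([ 0.22234292, -0.63672566,  0.24702912]), 'tcp_rot': array([ 9.85937397e-01,  1.67111462e-01, -2.26593817e-05, -1.09915031e-03]), 'contact_force': array([-0.34406465, -0.05139502, -0.31614067]), 'wrist_torque': array([ 0.07207545,  0.01298064, -0.02435889]), 'finger_force': 0.0, 'opening': 0.9955531111391409}
```

View pics/top0.png

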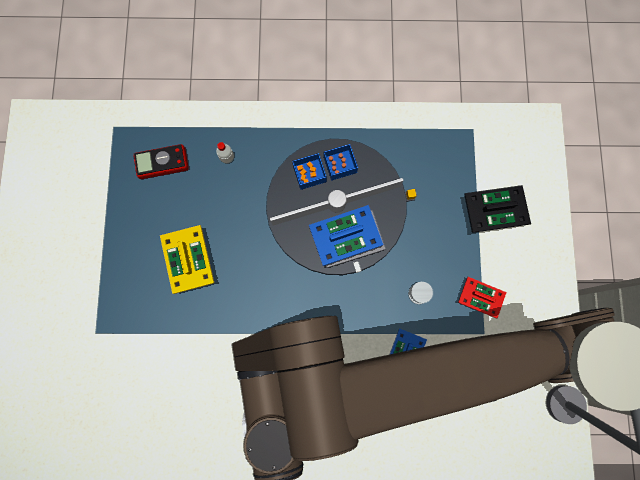

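View pics/scene0.png

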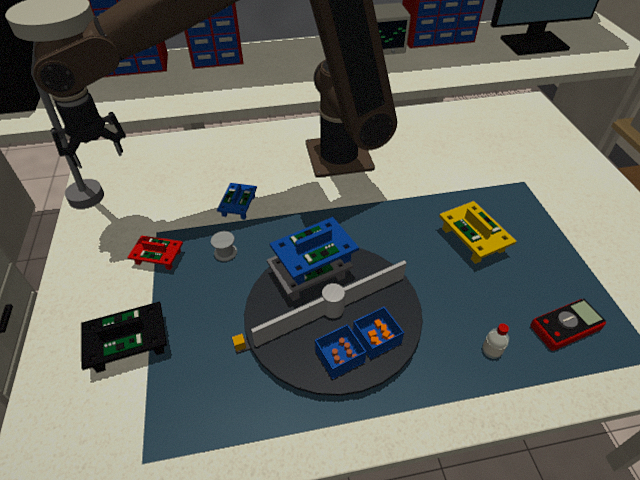

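The top view shows these candidates for the blue tray:
- Large blue tray on the turntable at (347,235). It is the larger non-black, non-red one, so I choose this.
- Small blue tray at (408,342).
- Red tray at (482,297).
- Black tray at (497,208).

The yellow tray is at (188,259), the hub at (337,198), the stripe at (357,267) and the index block at (411,195). I'll check the choice in rectified close crops.

```bash
cat >> h.py <<'E'
def rect(c,cx,cy,z,w=400,h=300,s=0.0007):
    # metric ortho view: image right = -y world, image up = +x world
    pts=[];dst=[(0,0),(w,0),(w,h),(0,h)]
    for a,b in dst: pts.append(proj(c,[cx+(h/2-b)*s, cy-(a-w/2)*s, z]))
    M=cv2.getPerspectiveTransform(np.float32(pts),np.float32(dst))
    return cv2.warpPerspective(c['image'],M,(w,h),flags=cv2.INTER_CUBIC)
def topx(im,cx,cy,a,b,s=0.0007):
    h,w=im.shape[:2]; return cx+(h/2-b)*s, cy-(a-w/2)*s
E
python3 - <<'E'
from h import *
ct=cam('top');cs=cam('scene')
b=ray(ct,347,235,.1385);y=ray(ct,188,259,.0565)
print('blue',b,'yel',y,'hub',ray(ct,337,198,.034),'stripe',ray(ct,357,267,.034),'idx',ray(ct,411,195,.034),'base',proj(ct,[0,0,0]))
print('scene blue',ray(cs,314,249,.1385),'yel',ray(cs,478,230,.0565))
rows=[np.hstack([rect(c,b[0],b[1],.1385),rect(c,y[0],y[1],.0565)]) for c in(ct,cs)]
cv2.imwrite('pics/r1.png',np.vstack(rows)[:,:,::-1])
E
```

```text
blue [ 0.49554198 -0.17507888  0.1385    ] yel [0.44223092 0.26456697 0.0565    ] hub [ 0.62683292 -0.1513527   0.034     ] stripe [ 0.4246181  -0.20792281  0.034     ] idx [ 0.63709797 -0.36729489  0.034     ] base [281.6336629  422.04343734]
scene blue [ 0.50991972 -0.17219302  0.1385    ] yel [0.45599114 0.27037026 0.0565    ]
```

View pics/r1.png

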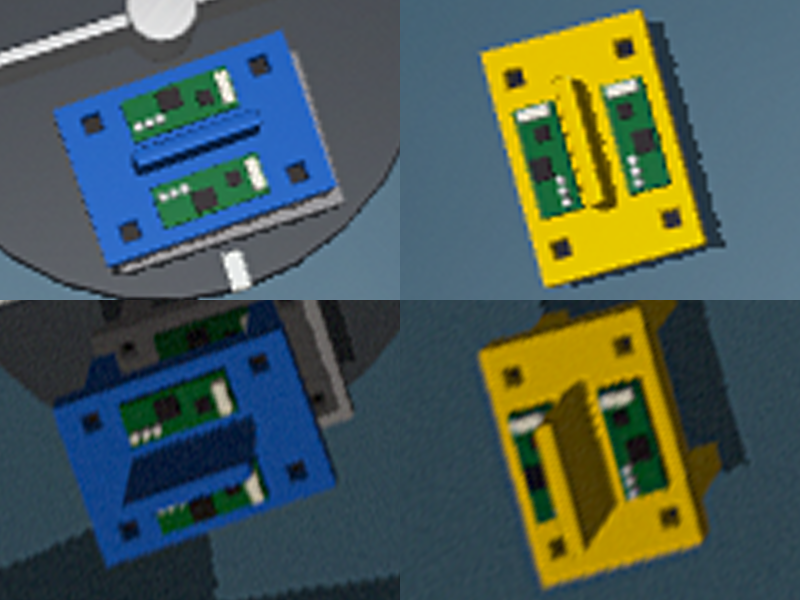

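The crop confirms the choice: large blue tray with sockets at (92,124), (259,65), (298,172), (131,231). The yellow tray's sockets are at (514,78), (624,48), (671,217), (560,248). Both cameras agree to about 1 mm. Next I fit the tray poses and the hub, spokes and mark.

```bash
cat >> h.py <<'E'
def yawof(q):
    return 2*np.arctan2(q[1],q[0])
def go(p,yaw):
    "turn about tool z, then shift along the tool axes after that turn"
    s=ctrl.get_state();y0=yawof(s['tcp_rot']);d=(yaw-y0+np.pi)%(2*np.pi)-np.pi
    D=np.array(p)-s['eef_pos'];c,sn=np.cos(yaw),np.sin(yaw)
    print('now',s['eef_pos'].round(4),'yaw',round(float(y0),4),'tool z turn',round(float(-d),4),'shift',np.round([c*D[0]+sn*D[1], sn*D[0]-c*D[1], -D[2]],4))
def turntable(ct,hub0=(.627,-.151)):
    "hub from the disc outline, spoke-line yaw from the wall's top, stripe yaw"
    s=.001;im=rect(ct,*hub0,.034,w=500,h=500,s=s);hsv=cv2.cvtColor(im,cv2.COLOR_RGB2HSV).astype(int)
    pts=[]
    for a in np.arange(-np.pi,np.pi,.02):
        r=np.arange(185,228,.25);u=250-r*np.sin(a);v=250-r*np.cos(a)
        sat=cv2.remap(hsv[:,:,1].astype(np.float32),np.float32(u)[None],np.float32(v)[None],1)[0]
        k=np.argmax(sat>75)
        if sat[k]>75 and k>0: pts.append((r[k]*np.cos(a)*s+hub0[0],r[k]*np.sin(a)*s+hub0[1]))
    pts=np.array(pts)
    from scipy.optimize import least_squares
    f=least_squares(lambda p:np.hypot(pts[:,0]-p[0],pts[:,1]-p[1])-p[2],[*hub0,.205],loss='soft_l1',f_scale=.001)
    return f.x,len(pts),np.std(f.fun)
E
python3 - <<'E'
from h import *
ct=cam('top');cs=cam('scene')
b=ray(ct,347,235,.1385);y=ray(ct,188,259,.0565)
def fit(px,c0,off):
    P=np.array([topx(np.zeros((300,400)),c0[0],c0[1],a-off,v) for a,v in px]);m=P.mean(0)
    L=(P[1]+P[2]-P[0]-P[3])/2 if off==0 else (P[0]+P[1]-P[2]-P[3])/2
    return m.round(4),np.arctan2(L[1],L[0]).round(4),np.hypot(*L).round(4)
print(fit([(92,124),(259,65),(298,172),(131,231)],b,0),fit([(92,121),(259,62),(297,170),(129,230)],b,0))
print(fit([(514,78),(624,48),(671,217),(560,248)],y,400),fit([(513,76),(624,45),(669,216),(558,547-300)],y,400))
hub,n,sd=turntable(ct);print('hub',hub,n,sd)
# spoke line: bright low-sat pixels at z=.094
im=rect(ct,hub[0],hub[1],.094,500,500,.001);hsv=cv2.cvtColor(im,cv2.COLOR_RGB2HSV)
m=((hsv[:,:,2]>190)&(hsv[:,:,1]<40));v,u=np.nonzero(m);X=(250-v)*.001;Y=-(u-250)*.001
r=np.hypot(X,Y);k=(r>.05)&(r<.19);
vx,vy,x0,y0=cv2.fitLine(np.float32(np.c_[X,Y][k]),cv2.DIST_HUBER,0,.001,.001).ravel()
d=-x0*vy+y0*vx;print('spoke yaw',np.arctan2(vy,vx),'offset',d,k.sum())
im2=rect(ct,hub[0],hub[1],.034,500,500,.001);hsv=cv2.cvtColor(im2,cv2.COLOR_RGB2HSV)
v,u=np.nonzero((hsv[:,:,2]>190)&(hsv[:,:,1]<40));X=(250-v)*.001;Y=-(u-250)*.001
r=np.hypot(X,Y);a=np.arctan2(Y,X);k=(r>.185)&(r<.205)&(a<-2.4);print('stripe',a[k].mean(),k.sum(),r[k].min(),r[k].max())
w=hsv;v,u=np.nonzero((w[:,:,0]<32)&(w[:,:,0]>18)&(w[:,:,1]>150)&(w[:,:,2]>120));X=(250-v)*.001;Y=-(u-250)*.001;r=np.hypot(X,Y);k=(r<.26);print('idx',np.arctan2(Y[k],X[k]).mean(),r[k].min(),r[k].max(),k.sum())
E
```

```text
(array([ 0.4969, -0.1716]), np.float64(-1.2312), np.float64(0.124)) (array([ 0.4985, -0.1711]), np.float64(-1.2295), np.float64(0.1244))
(array([0.4438, 0.27  ]), np.float64(0.2677), np.float64(0.123)) (array([0.445 , 0.2709]), np.float64(0.2573), np.float64(0.1238))
hub [ 0.60708341 -0.14931156  0.2036762 ] 253 0.0012684761442859527
spoke yaw -1.2629153 offset 2.9140152e-05 2376
stripe -2.8308723746334903 245 0.18500000000000003 0.2036663938896155
idx -1.3533428684821898 0.1202538980657176 0.23426907606425565 567
```

drive_tool(
  moves=[
    [[0,0,-0.175],[0,0,0],0.04],
    [[0,0,-0.175],[0,0,0],0.04],
    [[0,0,-0.175],[0,0,0],0.04],
    [[0,0,-0.175],[0,0,0],0.04],
    [[0,0,-0.175],[0,0,0],0.04],
  ],
)

```text
time: 0.92
eef_pos: [0.2224, -0.6372, 0.2482]
tcp_rot: [0.821, 0.571, 0.0, -0.0]
contact_force: [0.2, 1.0, -0.6]
opening: 0.469
finger_force: 0.0
```

drive_tool(
  moves=[
    [[0,0,-0.175],[0,0,0],0.04],
    [[0,0,-0.175],[0,0,0],0.04],
    [[0,0,-0.175],[0,0,0],0.04],
    [[0,0,-0.175],[0,0,0],0.04],
    [[0,0,0],[0.03,0.03,0],0.04],
  ],
)

```text
time: 1.55
eef_pos: [0.2397, -0.6001, 0.248]
tcp_rot: [0.578, 0.816, -0.0, 0.0]
contact_force: [0.8, 0.1, 0.4]
opening: 0.467
finger_force: 0.0
```

drive_tool(
  moves=[
    [[0,0,0],[0.035,0.042,0],0.04],
    [[0,0,0],[0.035,0.042,0],0.04],
    [[0,0,0],[0.035,0.042,0],0.04],
    [[0,0,0],[0.035,0.042,0],0.04],
    [[0,0,0],[0.035,0.042,0],0.04],
  ],
)

```text
time: 2.17
eef_pos: [0.381, -0.3624, 0.2485]
tcp_rot: [0.577, 0.816, -0.0, 0.0]
contact_force: [-0.2, 0.4, 0.0]
opening: 0.468
finger_force: 0.0
```

drive_tool(
  moves=[
    [[0,0,0],[0.035,0.042,0],0.04],
    [[0,0,0],[0.035,0.042,0],0.04],
    [[0,0,0],[0.035,0.042,0],0.04],
    [[0,0,0],[0.03,0.035,0],0.04],
    [[0,0,0],[0,0,0],0.04],
  ],
)

```text
time: 2.8
eef_pos: [0.488, -0.1806, 0.2484]
tcp_rot: [0.575, 0.818, 0.0, 0.0]
contact_force: [-0.3, -0.1, 0.3]
opening: 0.465
finger_force: 0.0
```

```bash
python3 - <<'E'
from h import *
go([.4977,-.1713,.165],1.9114);print(ctrl.get_state()['qpos'].round(3),ctrl.get_state()['opening'],ctrl.get_state()['time'])
E
```

```text
now [ 0.488  -0.1806  0.2484] yaw 1.9156 tool z turn 0.0042 shift [0.0055 0.0122 0.0834]
[-0.55  -0.058  1.953  0.     1.247 -0.895] 0.46534123733598426 2.8
```

drive_tool(
  moves=[
    [[0,0,0.004],[0.0055,0.0122,0.02],0.04],
    [[0,0,0],[0,0,0.035],0.04],
    [[0,0,0],[0,0,0.0284],0.04],
    [[0,0,0],[0,0,0],0.03],
    [[0,0,0],[0,0,0],0.02],
  ],
  grip_force=25,
)

```text
time: 3.42
eef_pos: [0.4972, -0.1748, 0.1662]
tcp_rot: [0.579, 0.815, -0.0, 0.001]
contact_force: [0.7, -0.2, 0.4]
opening: 0.236
finger_force: 0.0
```

drive_tool(
  moves=[
    [[0,0,0],[0,0,0],0.012],
    [[0,0,0],[0,0,0],0.005],
    [[0,0,0],[0,0,0],0.005],
  ],
)

```text
time: 3.8
eef_pos: [0.4979, -0.1747, 0.167]
tcp_rot: [0.579, 0.815, -0.0, 0.002]
contact_force: [0.2, -1.5, 5.6]
opening: 0.131
finger_force: 27.1
```

```bash
python3 - <<'E'
from h import *
c=.4977;d=-.1713
go([c-.0003,d-.0128,.165],1.8787);s=ctrl.get_state();print(s['contact_force'],s['wrist_torque'])
ct=cam('top');cs=cam('scene')
cv2.imwrite('pics/r2.png',np.vstack([ct['image'][150:330,220:500].repeat(2,0).repeat(2,1)[:, :],cs['image'][180:300,210:490].repeat(2,0).repeat(2,1)])[:,:,::-1])
E
```

```text
now [ 0.4979 -0.1747  0.167 ] yaw 1.9069 tool z turn 0.0282 shift [-0.0088 -0.0034  0.002 ]
[ 0.1946226  -1.51615088  5.64853149] [-0.20859984 -0.01502065 -0.01900385]
```

View pics/r2.png

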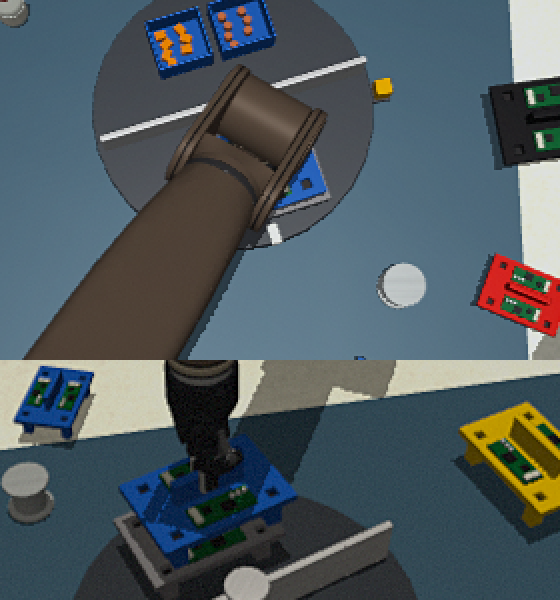

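The crop shows the fingers on the blue rib at about (215,460) in the lower view, with the tray still standing on the grey deck. Now I slide it +12 mm along the dock's y, +3.7 mm along its x, and turn it by 0.03 rad.

drive_tool(
  moves=[
    [[0,0,0.028],[-0.002,-0.001,-0.001],0.005],
    [[0,0,0],[-0.003,-0.001,0],0.005],
    [[0,0,0],[-0.003,-0.001,0],0.005],
    [[0,0,0],[-0.004,-0.0007,0],0.005],
    [[0,0,0],[0,0,0],0.005],
  ],
)

```text
time: 4.53
eef_pos: [0.4966, -0.1861, 0.1646]
tcp_rot: [0.591, 0.807, 0.0, -0.001]
contact_force: [2.3, 1.0, -2.3]
opening: 0.137
finger_force: 25.9
```

```bash
python3 - <<'E'
from h import *
go([.4974+.0033*-.303,-.1841-.0033*-.953*-1,.165],1.8787);s=ctrl.get_state();print(s['contact_force'],s['wrist_torque'])
E
```

```text
now [ 0.4966 -0.1861  0.1646] yaw 1.8782 tool z turn -0.0005 shift [-0.0011 -0.0005 -0.0004]
[ 2.33312674  1.02328596 -2.28053782] [-0.01352887 -0.48760336  0.0464427 ]
```

drive_tool(
  moves=[
    [[0,0,0],[-0.0014,0.0007,0],0.005],
    [[0,0,0],[0,0,0],0.005],
    [[0,0,0],[0,0,0],0.02],
    [[0,0,0],[0,0,0],0.024],
    [[0,0,0],[0,0,0],0.024],
  ],
)

```text
time: 5.15
eef_pos: [0.4983, -0.1877, 0.1665]
tcp_rot: [0.59, 0.807, -0.0, 0.0]
contact_force: [-0.4, 0.7, -0.6]
opening: 0.278
finger_force: 0.0
```

```bash
python3 - <<'E'
from h import *
s=ctrl.get_state();print(s['eef_pos'],s['contact_force'])
ct=cam('top');cs=cam('scene')
cv2.imwrite('pics/r3.png',np.vstack([cv2.resize(cs['image'][190:310,230:390],(640,480),interpolation=2)])[:,:,::-1])
E
```

```text
[ 0.49826962 -0.18767958  0.16649658] [-0.40128657  0.74180852 -0.55272618]
```

View pics/r3.png

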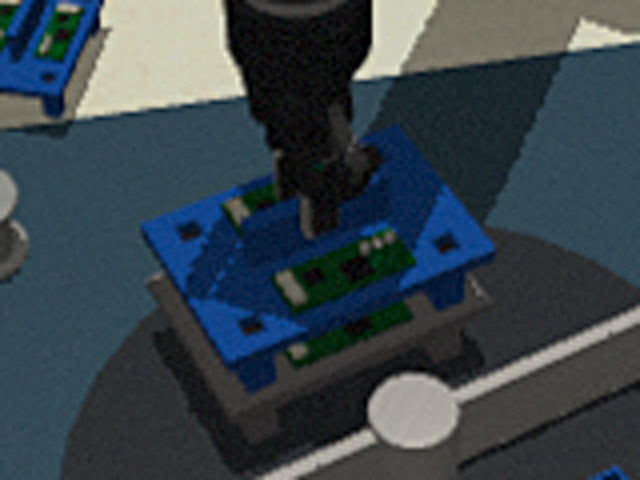

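```bash
python3 - <<'E'
from h import *
cs=ctrl.read_camera('scene')
px=[(277.5,247.75),(292.75,271.25),(341.5,250.75)]
dock=np.array([.4974,-.1841]);xd=np.array([-.953,-.303]);yd=np.array([.303,-.953])
for z in(.13,.1385):
  for u,v in px:
    P=ray(cs,u,v,z)[:2]-dock;print(z,(P@xd).round(4),(P@yd).round(4))
E
```

```text
0.13 0.0355 0.0607
0.13 -0.0442 0.0609
0.13 -0.044 -0.0635
0.1385 0.0282 0.0634
0.1385 -0.0506 0.0636
0.1385 -0.0505 -0.0595
```

drive_tool(
  moves=[
    [[0,0,0],[0,0,-0.04],0.03],
    [[0,0,0],[0,0,-0.05],0.04],
    [[0,0,-0.17],[0,0,0],0.04],
    [[0,0,-0.17],[0,0,0],0.04],
    [[0,0,-0.17],[0,0,0],0.04],
  ],
)

```text
time: 5.92
eef_pos: [0.498, -0.1875, 0.2562]
tcp_rot: [0.365, 0.931, -0.0, 0.0]
contact_force: [-0.8, 0.0, -0.1]
opening: 0.468
finger_force: 0.0
```

drive_tool(
  moves=[
    [[0,0,-0.17],[0,0,0],0.04],
    [[0,0,-0.17],[0,0,0],0.04],
    [[0,0,-0.17],[0,0,0],0.04],
    [[0,0,-0.17],[0,0,0],0.04],
    [[0,0,-0.17],[0,0,0],0.04],
  ],
)

```text
time: 6.55
eef_pos: [0.498, -0.1874, 0.256]
tcp_rot: [-0.051, 0.999, -0.0, -0.0]
contact_force: [-0.2, -0.2, -0.8]
opening: 0.468
finger_force: 0.0
```

drive_tool(
  moves=[
    [[0,0,-0.166],[0,0,0],0.04],
    [[0,0,0],[-0.008,0.057,0],0.04],
    [[0,0,0],[-0.008,0.057,0],0.04],
    [[0,0,0],[-0.008,0.057,0],0.04],
    [[0,0,0],[-0.008,0.057,0],0.04],
  ],
)

```text
time: 7.18
eef_pos: [0.4692, 0.0426, 0.2562]
tcp_rot: [-0.131, 0.991, -0.0, 0.0]
contact_force: [1.7, 0.2, -0.7]
opening: 0.471
finger_force: 0.0
```

drive_tool(
  moves=[
    [[0,0,0],[-0.008,0.057,0],0.04],
    [[0,0,0],[-0.008,0.057,0],0.04],
    [[0,0,0],[-0.008,0.057,0],0.04],
    [[0,0,0],[-0.008,0.057,0],0.04],
    [[0,0,0],[0,0,0],0.04],
  ],
)

```text
time: 7.8
eef_pos: [0.4401, 0.2726, 0.256]
tcp_rot: [-0.134, 0.991, 0.0, -0.0]
contact_force: [0.0, -0.5, 0.1]
opening: 0.472
finger_force: 0.0
```

```bash
python3 - <<'E'
from h import *
go([.4444,.2705,.083],.2625+np.pi);print(ctrl.get_state()['qpos'].round(2),ctrl.get_state()['time'])
ct=cam('top');cs=cam('scene')
a=[rect(c,.4974,-.1841,.130) for c in(ct,cs)]
b=[cv2.resize(cs['image'][210:300,255:375],(400,300),interpolation=2),rect(ct,.4974,-.1841,.082)]
cv2.imwrite('pics/r4.png',np.vstack([np.hstack(a),np.hstack(b)])[:,:,::-1])
E
```

```text
now [0.4401 0.2726 0.256 ] yaw 3.4106 tool z turn 0.0065 shift [-0.0036 -0.0032  0.173 ]
[ 0.36 -0.07  1.95  0.    1.26 -1.48] 7.8
```

View pics/r4.png

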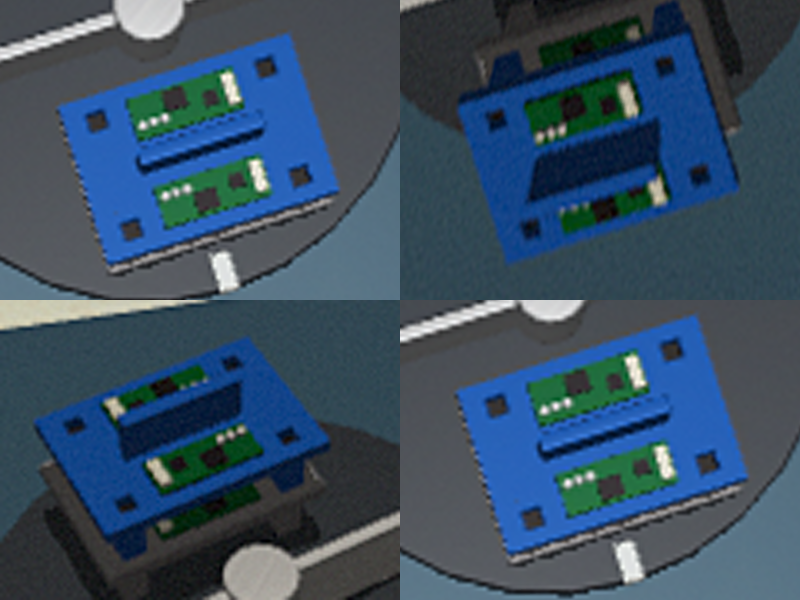

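The blue tray reads z = 0.130 in both cameras: its sockets at (96,121), (265,67), (300,175), (131,230) agree within 1 mm, and no pins are visible. So it is seated at rib centre (0.4988, -0.1827) with yaw -1.259. Next I grip the yellow tray.

drive_tool(
  moves=[
    [[0,0,0.0065],[-0.0036,-0.0032,0],0.04],
    [[0,0,0],[0,0,0.055],0.04],
    [[0,0,0],[0,0,0.055],0.04],
    [[0,0,0],[0,0,0.045],0.04],
    [[0,0,0],[0,0,0],0.04],
  ],
)

```text
time: 8.52
eef_pos: [0.4432, 0.2648, 0.0971]
tcp_rot: [-0.127, 0.992, -0.001, -0.005]
contact_force: [-0.5, -0.1, -1.1]
opening: 0.468
finger_force: 0.0
```

```bash
python3 - <<'E'
from h import *
go([.4444,.2705,.0835],.2625+np.pi)
E
```

```text
now [0.4432 0.2648 0.0971] yaw 3.3954 tool z turn -0.0087 shift [-0.0027  0.0052  0.0136]
```

drive_tool(
  moves=[
    [[0,0,-0.006],[-0.002,0.005,0],0.04],
    [[0,0,0],[0,0,0],0.04],
    [[0,0,0],[0,0,0],0.04],
  ],
)

```text
time: 8.9
eef_pos: [0.4474, 0.2732, 0.103]
tcp_rot: [-0.131, 0.991, 0.0, 0.002]
contact_force: [0.1, -0.8, 0.1]
opening: 0.467
finger_force: 0.0
```

```bash
python3 - <<'E'
from h import *
go([.4444,.2705,.0835],.2625+np.pi);print(ctrl.get_state()['tcp_rot'],ctrl.get_state()['dq'])
E
```

```text
now [0.4474 0.2732 0.103 ] yaw 3.4045 tool z turn 0.0004 shift [ 0.0036 -0.0018  0.0195]
[-1.31064768e-01  9.91372050e-01  3.83801916e-04  1.82698768e-03] [ 2.22236131e-03  5.67196949e-03  1.26609722e-02 -1.03715398e-03
 -3.07014103e-03 -2.68538075e-05]
```

drive_tool(
  moves=[
    [[0,0,0],[0.0036,-0.0018,0],0.04],
    [[0,0,0],[0,0,0.01],0.04],
    [[0,0,0],[0,0,0.0095],0.04],
    [[0,0,0],[0,0,0],0.04],
    [[0,0,0],[0,0,0],0.04],
  ],
)

```text
time: 9.52
eef_pos: [0.4431, 0.27, 0.0811]
tcp_rot: [-0.131, 0.991, -0.0, -0.0]
contact_force: [-0.8, -0.3, -0.1]
opening: 0.463
finger_force: 0.0
```

```bash
python3 - <<'E'
from h import *
go([.4444,.2705,.0835],.2625+np.pi);print(ctrl.get_state()['contact_force'])
E
```

```text
now [0.4431 0.27   0.0811] yaw 3.4043 tool z turn 0.0002 shift [-0.0014  0.0001 -0.0024]
[-0.8206542  -0.30520409 -0.11126916]
```

drive_tool(
  moves=[
    [[0,0,0],[-0.0014,0,-0.0025],0.04],
    [[0,0,0],[0,0,0],0.025],
    [[0,0,0],[0,0,0],0.015],
    [[0,0,0],[0,0,0],0.005],
    [[0,0,0],[0,0,0],0.003],
  ],
  grip_force=50,
)

```text
time: 10.15
eef_pos: [0.4448, 0.2705, 0.0843]
tcp_rot: [-0.131, 0.991, 0.0, 0.0]
contact_force: [-0.0, 0.1, 1.4]
opening: 0.127
finger_force: 50.7
```

drive_tool(
  moves=[
    [[0,0,0],[0,0,0],0.003],
    [[0,0,0],[0,0,0],0.003],
  ],
)

```text
time: 10.4
eef_pos: [0.4447, 0.2705, 0.0842]
tcp_rot: [-0.131, 0.991, 0.0, 0.0]
contact_force: [-0.1, -0.4, 3.1]
opening: 0.131
finger_force: 50.8
```

```bash
python3 - <<'E'
from h import *
go([.4444,.2705,.0835],.2625+np.pi);print(ctrl.get_state()['contact_force'])
E
```

```text
now [0.4447 0.2705 0.0842] yaw 3.4044 tool z turn 0.0003 shift [0.0003 0.0001 0.0007]
[-0.08378904 -0.37312458  3.14450282]
```

drive_tool(
  moves=[
    [[0,0,0],[0,0,-0.02],0.003],
    [[0,0,0],[0,0,-0.045],0.003],
    [[0,0,0],[0,0,-0.05],0.003],
    [[0,0,0],[0,0,-0.05],0.003],
    [[0,0,0],[0,0,-0.041],0.003],
  ],
)

```text
time: 11.02
eef_pos: [0.4439, 0.2702, 0.2904]
tcp_rot: [-0.131, 0.991, -0.0, -0.001]
contact_force: [1.1, -0.8, -3.2]
opening: 0.125
finger_force: 50.1
```

drive_tool(
  moves=[
    [[0,0,0.1],[0,0,0],0.003],
    [[0,0,0.178],[0,0,0],0.003],
    [[0,0,0.178],[0,0,0],0.003],
    [[0,0,0.178],[0,0,0],0.003],
    [[0,0,0.178],[0,0,0],0.003],
  ],
)

```text
time: 11.65
eef_pos: [0.4436, 0.27, 0.2877]
tcp_rot: [0.274, 0.962, -0.001, -0.002]
contact_force: [0.1, 0.6, -3.0]
opening: 0.129
finger_force: 50.1
```

drive_tool(
  moves=[
    [[0,0,0.178],[0,0,0],0.003],
    [[0,0,0.178],[0,0,0],0.003],
    [[0,0,0.178],[0,0,0],0.003],
    [[0,0,0.178],[0,0,0],0.003],
    [[0,0,0],[-0.03,-0.006,0],0.003],
  ],
)

```text
time: 12.28
eef_pos: [0.4469, 0.2403, 0.2878]
tcp_rot: [0.589, 0.808, -0.001, -0.001]
contact_force: [0.9, -0.4, -3.2]
opening: 0.13
finger_force: 50.0
```

drive_tool(
  moves=[
    [[0,0,0],[-0.055,-0.011,0],0.003],
    [[0,0,0],[-0.055,-0.011,0],0.003],
    [[0,0,0],[-0.055,-0.011,0],0.003],
    [[0,0,0],[-0.055,-0.011,0],0.003],
    [[0,0,0],[-0.055,-0.011,0],0.003],
  ],
)

```text
time: 12.9
eef_pos: [0.4784, -0.0402, 0.2881]
tcp_rot: [0.59, 0.808, -0.0, -0.001]
contact_force: [1.0, 0.8, -3.2]
opening: 0.126
finger_force: 50.0
```

drive_tool(
  moves=[
    [[0,0,0],[-0.055,-0.011,0],0.003],
    [[0,0,0],[-0.055,-0.01,0],0.003],
    [[0,0,0],[-0.03,-0.004,0],0.003],
    [[0,0,0],[0,0,0],0.003],
    [[0,0,0],[0,0,0],0.003],
  ],
)

```text
time: 13.52
eef_pos: [0.4975, -0.1789, 0.2884]
tcp_rot: [0.59, 0.808, 0.0, -0.002]
contact_force: [-0.6, 0.5, -3.1]
opening: 0.127
finger_force: 50.0
```

```bash
python3 - <<'E'
from h import *
go([.4988,-.1827,.2242],1.8807);print(ctrl.get_state()['contact_force'])
E
```

```text
now [ 0.4975 -0.1789  0.2884] yaw 1.8802 tool z turn -0.0005 shift [-0.004   0.0001  0.0642]
[-0.59873087  0.45956506 -3.09318936]
```

drive_tool(
  moves=[
    [[0,0,0],[-0.004,0,0],0.003],
    [[0,0,0],[0,0,0.03],0.003],
    [[0,0,0],[0,0,0.034],0.003],
    [[0,0,0],[0,0,0],0.003],
    [[0,0,0],[0,0,0],0.003],
  ],
)

```text
time: 14.15
eef_pos: [0.5, -0.1834, 0.2273]
tcp_rot: [0.589, 0.808, 0.0, 0.001]
contact_force: [0.0, 0.1, -1.4]
opening: 0.132
finger_force: 50.0
```

```bash
python3 - <<'E'
from h import *
go([.4988,-.1827,.2142],1.8807);s=ctrl.get_state();print(s['contact_force'])
z=s['eef_pos'][2]-.0107-.017; x,y=s['eef_pos'][:2]; print('deck z',z)
ct=cam('top');cs=cam('scene')
a=[rect(c,x,y,z) for c in(ct,cs)]
b=[cv2.resize(cs['image'][190:310,235:395],(400,300),interpolation=2),rect(cs,.4988,-.1827,.13)]
cv2.imwrite('pics/r5.png',np.vstack([np.hstack(a),np.hstack(b)])[:,:,::-1])
E
```

```text
now [ 0.5    -0.1834  0.2273] yaw 1.8811 tool z turn 0.0004 shift [ 0.001  -0.001   0.0131]
[ 0.02427094  0.08762359 -1.39945697]
deck z 0.19961986073165372
```

View pics/r5.png

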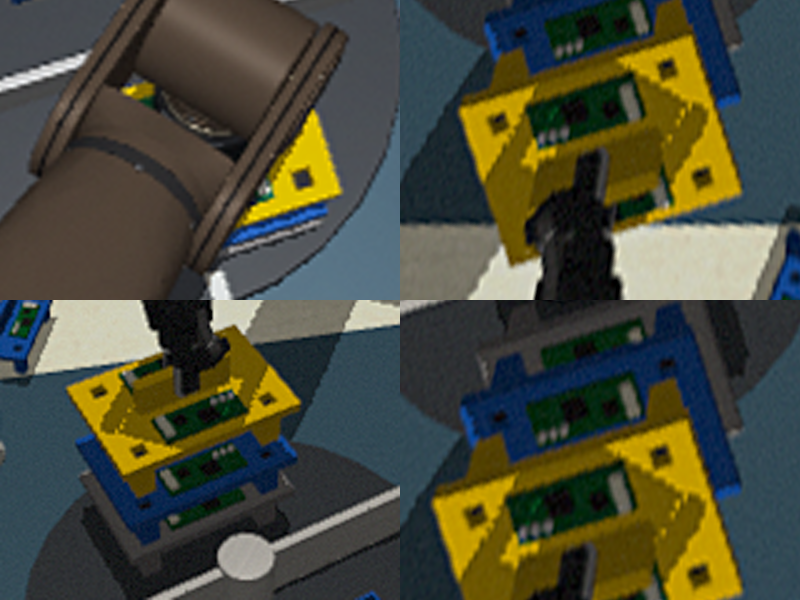

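The yellow tray is held with its sockets at (499,122), (667,68), (702,176) in the rectified scene view. That is about 1 mm from the blue tray's line, well inside the 3 mm capture. I correct that and lower it.

drive_tool(
  moves=[
    [[0,0,0],[0.001,-0.001,0],0.003],
    [[0,0,0],[0,0,0.004],0.003],
    [[0,0,0],[0,0,0.004],0.003],
    [[0,0,0],[0,0,0.002],0.003],
    [[0,0,0],[0,0,0],0.003],
  ],
)

```text
time: 14.88
eef_pos: [0.4979, -0.1828, 0.2155]
tcp_rot: [0.59, 0.808, -0.0, -0.0]
contact_force: [-0.3, 0.2, -3.0]
opening: 0.133
finger_force: 50.0
```

drive_tool(
  moves=[
    [[0,0,0],[0,0,0],0.003],
    [[0,0,0],[0,0,0.002],0.003],
    [[0,0,0],[0,0,0.002],0.003],
    [[0,0,0],[0,0,0.001],0.003],
    [[0,0,0],[0,0,0],0.003],
  ],
)

```text
time: 15.5
eef_pos: [0.498, -0.1828, 0.2108]
tcp_rot: [0.59, 0.808, -0.0, -0.0]
contact_force: [-0.3, -0.0, -2.5]
opening: 0.123
finger_force: 50.0
```

```bash
python3 - <<'E'
from h import *
go([.4988,-.1827,.2057],1.8807);s=ctrl.get_state();print(s['contact_force'],s['wrist_torque'])
E
```

```text
now [ 0.498  -0.1828  0.2108] yaw 1.8803 tool z turn -0.0004 shift [-0.0002  0.0008  0.0051]
[-0.25799965 -0.04699008 -2.49716525] [-0.04914101  0.02716355  0.03705089]
```

drive_tool(
  moves=[
    [[0,0,0],[0,0.0005,0.0015],0.003],
    [[0,0,0],[0,0,0.0015],0.003],
    [[0,0,0],[0,0,0.0015],0.003],
    [[0,0,0],[0,0,0.001],0.003],
    [[0,0,0],[0,0,0],0.003],
  ],
)

```text
time: 16.12
eef_pos: [0.4987, -0.1827, 0.2058]
tcp_rot: [0.59, 0.808, -0.0, 0.0]
contact_force: [-0.3, -0.2, -1.4]
opening: 0.128
finger_force: 50.3
```

```bash
python3 - <<'E'
from h import *
go([.4988,-.1827,.2057],1.8807);s=ctrl.get_state();print(s['contact_force'],s['wrist_torque'])
E
```

```text
now [ 0.4987 -0.1827  0.2058] yaw 1.8803 tool z turn -0.0004 shift [0.     0.0001 0.0001]
[-0.26262933 -0.22048071 -1.44872553] [0.12362889 0.0848008  0.02204466]
```

Nearly seated: the height is right and the weight is transferring. I press down lightly to confirm contact.

drive_tool(
  moves=[
    [[0,0,0],[0,0,0.001],0.003],
    [[0,0,0],[0,0,0.001],0.003],
    [[0,0,0],[0,0,0],0.003],
    [[0,0,0],[0,0,0],0.003],
  ],
)

```text
time: 16.62
eef_pos: [0.4991, -0.183, 0.2058]
tcp_rot: [0.59, 0.808, 0.0, 0.001]
contact_force: [-3.1, 2.9, 6.4]
opening: 0.13
finger_force: 51.5
```

drive_tool(
  moves=[
    [[0,0,0],[0,0,-0.001],0.02],
    [[0,0,0],[0,0,0],0.03],
    [[0,0,0],[0,0,0],0.04],
    [[0,0,0],[0,0,-0.03],0.04],
    [[0,0,0],[0,0,-0.04],0.04],
  ],
)

```text
time: 17.25
eef_pos: [0.4979, -0.1823, 0.2735]
tcp_rot: [0.59, 0.808, -0.0, -0.002]
contact_force: [0.7, -0.4, -0.5]
opening: 0.47
finger_force: 0.0
```

drive_tool(
  moves=[
    [[0,0,0],[0,0,-0.04],0.02],
    [[0,0,0],[0,0,0],0.0],
    [[0,0,0],[0,0,0],0.0],
  ],
)

```text
time: 17.62
eef_pos: [0.4982, -0.1825, 0.3133]
tcp_rot: [0.59, 0.808, -0.0, -0.001]
contact_force: [0.2, 0.2, -0.4]
opening: -0.002
finger_force: 0.0
```

```bash
cat >> h.py <<'E'
def mark(cs,hub):
    "index block and stripe pixels -> yaw about the hub"
    for z in(.034,.05):
        im=rect(cs,hub[0],hub[1],z,560,560,.001);w=cv2.cvtColor(im,cv2.COLOR_RGB2HSV)
        v,u=np.mgrid[:560,:560];X=(280-v)*.001;Y=-(u-280)*.001;r=np.hypot(X,Y);a=np.arctan2(Y,X)
        k=(w[:,:,0]<32)&(w[:,:,0]>18)&(w[:,:,1]>150)&(w[:,:,2]>110)&(r>.19)&(r<.265)&(abs(a+1.5)<.35)
        print('idx z',z,np.arctan2(Y[k].mean(),X[k].mean()).round(4),r[k].min().round(3),r[k].max().round(3),k.sum(),X[k].mean()+hub[0],Y[k].mean()+hub[1])
def spokes(ct,hub,guess):
    im=rect(ct,hub[0],hub[1],.094,500,500,.001);w=cv2.cvtColor(im,cv2.COLOR_RGB2HSV)
    v,u=np.nonzero((w[:,:,2]>175)&(w[:,:,1]<40));X=(250-v)*.001;Y=-(u-250)*.001
    k=(np.hypot(X,Y)>.05)&(np.hypot(X,Y)<.19)&(abs(-X*np.sin(guess)+Y*np.cos(guess))<.03)
    l=cv2.fitLine(np.float32(np.c_[X,Y][k]),cv2.DIST_HUBER,0,.001,.001).ravel()
    print('spoke line yaw',np.arctan2(l[1],l[0]),'off',-l[2]*l[1]+l[3]*l[0],k.sum())
E
python3 - <<'E'
from h import *
ct=cam('top');cs=cam('scene');hub=(.6075,-.149)
mark(ct,hub);mark(cs,hub);spokes(ct,hub,-1.263)
go([.599,-.0046,.29],1.8807)
b=[rect(cs,.4988,-.1827,.178),cv2.resize(cs['image'][170:290,235:395],(400,300),interpolation=2)]
cv2.imwrite('pics/r6.png',np.hstack(b)[:,:,::-1])
E
```

```text
idx z 0.034 -1.4067 0.21 0.235 555 0.6438711711711712 -0.36860540540540543
idx z 0.05 -1.4262 0.207 0.231 544 0.6390643382352942 -0.36583272058823524
idx z 0.034 -1.3982 0.211 0.235 560 0.6457607142857144 -0.3684607142857143
idx z 0.05 -1.3525 0.211 0.236 538 0.6558643122676581 -0.36697397769516726
spoke line yaw -1.2606726 off 0.00034787506 1027
now [ 0.4979 -0.1823  0.3122] yaw 1.8802 tool z turn -0.0005 shift [0.1384 0.1505 0.0222]
```

View pics/r6.png

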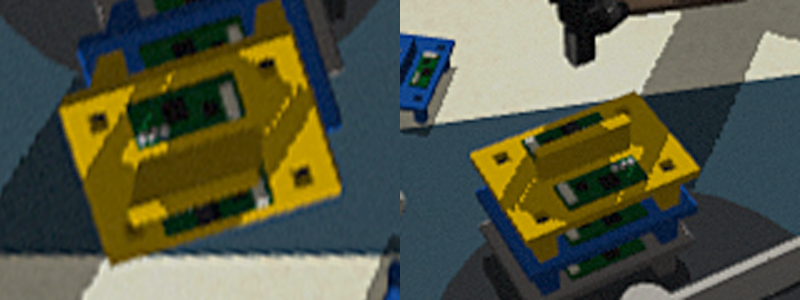

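The yellow tray's sockets at (98,122), (267,66), (302,176) are centred exactly where a seated tray at z = 0.178 must be, so it is home. Mark yaw is -1.403 and stripe yaw is -2.832, so the table must turn +1.429 rad. I go behind spoke_b.

drive_tool(
  moves=[
    [[0,0,0],[0.034,0.037,0],0],
    [[0,0,0],[0.035,0.038,0],0],
    [[0,0,0],[0.035,0.038,0],0],
    [[0,0,0],[0.034,0.038,0],0],
    [[0,0,0],[0,0,0],0],
  ],
)

```text
time: 18.35
eef_pos: [0.6007, -0.0023, 0.312]
tcp_rot: [0.588, 0.809, -0.001, -0.002]
contact_force: [-0.2, -0.1, -0.4]
opening: -0.0
finger_force: 0.0
```

drive_tool(
  moves=[
    [[0,0,0],[0,0,0.04],0],
    [[0,0,0],[0,0,0.05],0],
    [[0,0,0],[0,0,0.04],0],
    [[0,0,0],[0,0,0.02],0],
    [[0,0,0],[0,0,0],0],
  ],
)

```text
time: 18.98
eef_pos: [0.5992, -0.0056, 0.1625]
tcp_rot: [0.59, 0.807, -0.001, -0.002]
contact_force: [1.7, 0.3, -0.3]
opening: 0.0
finger_force: 0.0
```

```bash
python3 - <<'E'
from h import *
go([.599,-.0046,.075],1.8807);print(ctrl.get_state()['qpos'].round(2),ctrl.get_state()['contact_force'])
c=cam('scene','s7.png')
E
```

```text
now [ 0.5992 -0.0056  0.1625] yaw 1.8796 tool z turn -0.0011 shift [0.001  0.0002 0.0875]
[-0.18  0.21  1.84 -0.    1.1  -0.49] [ 1.6736968   0.33872601 -0.2902363 ]
```

View pics/s7.png

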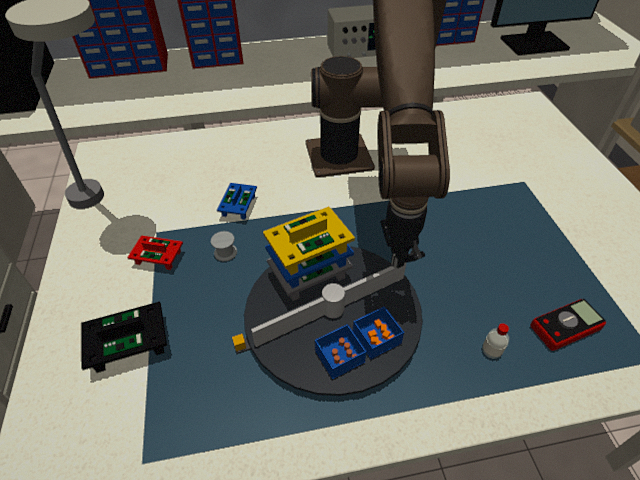

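The scene view shows the closed fingers at (403,262), behind the outer part of spoke_b and clear of bins and stack. I lower them and begin the arc.

drive_tool(
  moves=[
    [[0,0,0],[0,0,0.03],0],
    [[0,0,0],[0,0,0.03],0],
    [[0,0,0],[0,0,0.0275],0],
    [[0,0,0],[0,0,0],0],
    [[0,0,0],[0,0,0],0],
  ],
)

```text
time: 19.65
eef_pos: [0.6022, -0.0056, 0.0795]
tcp_rot: [0.59, 0.808, 0.001, 0.002]
contact_force: [-0.4, -0.7, -0.1]
opening: 0.006
finger_force: 0.0
```

drive_tool(
  moves=[
    [[0,0,-0.02],[0.0007,-0.0028,0],0],
    [[0,0,-0.03],[0.0011,-0.0042,0],0],
    [[0,0,-0.05],[0.002,-0.0069,0],0],
    [[0,0,-0.05],[0.002,-0.0069,0],0],
    [[0,0,-0.05],[0.002,-0.0069,0],0],
  ],
)

```text
time: 20.27
eef_pos: [0.5741, -0.0084, 0.0781]
tcp_rot: [0.505, 0.863, 0.002, 0.004]
contact_force: [6.9, 1.4, -4.5]
opening: 0.001
finger_force: 3.4
```

```bash
cat >> h.py <<'E'
def arc(hub=np.array([.6075,-.149])):
    s=ctrl.get_state();d=s['eef_pos'][:2]-hub
    print('r',np.hypot(*d).round(4),'theta',np.arctan2(d[1],d[0]).round(4),'yaw',yawof(s['tcp_rot']).round(4),'z',s['eef_pos'][2].round(4),'F',s['contact_force'].round(1),'t',s['time'],'q',s['qpos'].round(2))
E
python3 - <<'E'
from h import *
arc()
E
```

```text
r 0.1445 theta 1.8037 yaw 2.0822 z 0.0781 F [ 6.9  1.4 -4.5] t 20.275 q [-0.19  0.26  1.94  0.    0.92 -0.7 ]
```

drive_tool(
  moves=[
    [[0,0,-0.08],[0.0036,-0.011,0],0],
    [[0,0,-0.1],[0.0046,-0.0137,0],0],
    [[0,0,-0.1],[0.0046,-0.0137,0],0],
    [[0,0,-0.1],[0.0046,-0.0137,0],0],
    [[0,0,-0.1],[0.0046,-0.0137,0],0],
  ],
)

```text
time: 20.9
eef_pos: [0.512, -0.0344, 0.0799]
tcp_rot: [0.285, 0.959, 0.001, 0.007]
contact_force: [8.3, 2.0, 0.2]
opening: -0.001
finger_force: 3.8
```

```bash
python3 - <<'E'
from h import *
arc()
E
```

```text
r 0.1492 theta 2.2653 yaw 2.5639 z 0.0799 F [8.3 2.  0.2] t 20.9 q [-0.27  0.14  2.09  0.    0.9  -1.26]
```

drive_tool(
  moves=[
    [[0,0,-0.1],[0.0038,-0.0138,0],0],
    [[0,0,-0.1],[0.0038,-0.0138,0],0],
    [[0,0,-0.1],[0.0038,-0.0138,0],0],
    [[0,0,-0.1],[0.0038,-0.0138,0],0],
    [[0,0,-0.08],[0.003,-0.011,0],0],
  ],
)

```text
time: 21.52
eef_pos: [0.4688, -0.0876, 0.0792]
tcp_rot: [0.05, 0.999, 0.001, 0.004]
contact_force: [4.0, 6.5, 2.0]
opening: -0.001
finger_force: 3.6
```

```bash
python3 - <<'E'
from h import *
arc();ct=cam('top');
for g in(2.85,):spokes(ct,(.6075,-.149),g)
E
```

```text
r 0.1517 theta 2.7245 yaw 3.0425 z 0.0792 F [4.  6.5 2. ] t 21.525 q [-0.4   0.06  2.18  0.    0.9  -1.87]
spoke line yaw -0.2839586 off -3.4393743e-05 1089
```

drive_tool(
  moves=[
    [[0,0,-0.1],[0.0034,-0.014,0],0],
    [[0,0,-0.1],[0.0034,-0.014,0],0],
    [[0,0,-0.07],[0.0024,-0.01,0],0],
    [[0,0,-0.05],[0.0018,-0.007,0],0],
    [[0,0,0],[0,0,0],0],
  ],
)

```text
time: 22.2
eef_pos: [0.4559, -0.1325, 0.0773]
tcp_rot: [-0.109, 0.994, 0.0, -0.0]
contact_force: [-0.3, 1.8, 0.9]
opening: -0.0
finger_force: 0.7
```

```bash
python3 - <<'E'
from h import *
arc();ct=cam('top');
for g in(3.2,):spokes(ct,(.6075,-.149),g)
E
```

```text
r 0.1525 theta 3.0331 yaw 3.3595 z 0.0773 F [-0.3  1.8  0.9] t 22.2 q [-0.5   0.07  2.18  0.    0.9  -2.29]
spoke line yaw 0.02157294 off 0.00014167861 1052
```

drive_tool(
  moves=[
    [[0,0,-0.03],[0.0013,-0.0043,0],0],
    [[0,0,-0.03],[0.0013,-0.0043,0],0],
    [[0,0,-0.03],[0.0013,-0.0043,0],0],
    [[0,0,-0.03],[0.0013,-0.0043,0],0],
    [[0,0,0],[0,0,0],0],
  ],
)

```text
time: 22.88
eef_pos: [0.455, -0.1498, 0.0768]
tcp_rot: [-0.168, 0.986, 0.001, -0.001]
contact_force: [-1.9, 4.4, 2.6]
opening: 0.004
finger_force: 2.1
```

```bash
python3 - <<'E'
from h import *
hub=(.6075,-.149)
arc();ct=cam('top');cs=cam('scene')
spokes(ct,hub,3.3);mark(ct,hub);mark(cs,hub)
for c,n in((ct,'top'),(cs,'scene')):
    im=rect(c,*hub,.034,500,500,.001);w=cv2.cvtColor(im,cv2.COLOR_RGB2HSV);v,u=np.mgrid[:500,:500];X=(250-v)*.001;Y=-(u-250)*.001;r=np.hypot(X,Y);a=np.arctan2(Y,X)
    k=(w[:,:,2]>150)&(w[:,:,1]<50)&(r>.183)&(r<.207)&(abs(a+1.43)<.15);print(n,'stripe',a[k].mean(),k.sum())
E
```

```text
r 0.1525 theta -3.1364 yaw 3.4795 z 0.0768 F [-1.9  4.4  2.6] t 22.875 q [-0.53  0.08  2.17  0.    0.9  -2.44]
spoke line yaw 0.13526624 off -0.00016919617 1025
idx z 0.034 -1.4365 0.19 0.235 1995 0.6346874686716792 -0.35029072681704265
idx z 0.05 -1.4447 0.19 0.231 1828 0.6327762582056893 -0.3483648796498906
idx z 0.034 -1.3986 0.211 0.235 554 0.6456750902527076 -0.36844945848375454
idx z 0.05 -1.3527 0.211 0.236 536 0.6558078358208955 -0.3669235074626866
top stripe -1.4319197108557615 21
scene stripe -1.4344631682058537 293
```

drive_tool(
  moves=[
    [[0,0,-0.01],[0.0005,-0.0017,0],0],
    [[0,0,-0.01],[0.0005,-0.0017,0],0],
    [[0,0,-0.01],[0.0005,-0.0017,0],0],
    [[0,0,0],[0,0,0],0],
    [[0,0,0],[0,0,0],0],
  ],
)

```text
time: 23.6
eef_pos: [0.4553, -0.1552, 0.0767]
tcp_rot: [-0.183, 0.983, 0.001, -0.001]
contact_force: [-2.0, 4.5, 3.0]
opening: -0.001
finger_force: 2.4
```

```bash
cat > chk.py <<'E'
from h import *
hub=(.6075,-.149)
arc();ct=cam('top');cs=cam('scene')
spokes(ct,hub,3.3)
im=rect(cs,*hub,.034,500,500,.001);w=cv2.cvtColor(im,cv2.COLOR_RGB2HSV);v,u=np.mgrid[:500,:500];X=(250-v)*.001;Y=-(u-250)*.001;r=np.hypot(X,Y);a=np.arctan2(Y,X)
k=(w[:,:,2]>150)&(w[:,:,1]<50)&(r>.183)&(r<.207)&(abs(a+1.43)<.15);print('stripe',a[k].mean(),k.sum())
E
python3 chk.py
```

```text
r 0.1524 theta -3.1008 yaw 3.5099 z 0.0767 F [-2.   4.5  3. ] t 23.6 q [-0.54  0.08  2.16  0.    0.9  -2.48]
spoke line yaw 0.17121486 off -0.00036332384 986
stripe -1.399622530761758 298
```

drive_tool(
  moves=[
    [[0,0,0],[0,0.01,0],0],
    [[0,0,0],[0,0.015,0],0],
    [[0,0,0],[0,0,-0.04],0],
    [[0,0,0],[0,0,-0.05],0],
    [[0,0,0],[0,0,-0.05],0],
  ],
)

```text
time: 24.32
eef_pos: [0.4463, -0.1318, 0.2181]
tcp_rot: [-0.184, 0.983, -0.0, -0.0]
contact_force: [0.9, -0.8, 0.2]
opening: -0.006
finger_force: 0.0
```

drive_tool(
  moves=[
    [[0,0,0],[0,0.04,-0.04],0],
    [[0,0,0],[0,0.04,-0.04],0],
    [[0,0,0],[0,0.05,0],0],
    [[0,0,0],[0,0.05,0],0],
    [[0,0,0],[0,0,0],0],
  ],
)

```text
time: 24.95
eef_pos: [0.3806, 0.0378, 0.2968]
tcp_rot: [-0.186, 0.983, -0.0, 0.001]
contact_force: [0.3, 0.2, -0.7]
opening: 0.001
finger_force: 0.0
```

```bash
python3 chk.py; python3 - <<'E'
from h import *
ct=cam('top');cs=cam('scene')
a=cv2.resize(ct['image'][120:270,250:450],(400,300),interpolation=2);b=cv2.resize(cs['image'][200:380,200:440],(400,300),interpolation=2)
st=[rect(c,.6075+.115*.17,-.149-.115*.985,.178) for c in(ct,cs)]
cv2.imwrite('pics/r8.png',np.vstack([np.hstack([a,b]),np.hstack(st)])[:,:,::-1])
E
```

```text
r 0.2939 theta 2.4527 yaw 3.5155 z 0.2968 F [ 0.3  0.2 -0.7] t 24.95 q [-0.17 -0.45  2.18 -0.    1.41 -2.11]
spoke line yaw 0.16898464 off -7.050205e-05 1890
stripe -1.3997942803698358 289
```

View pics/r8.png

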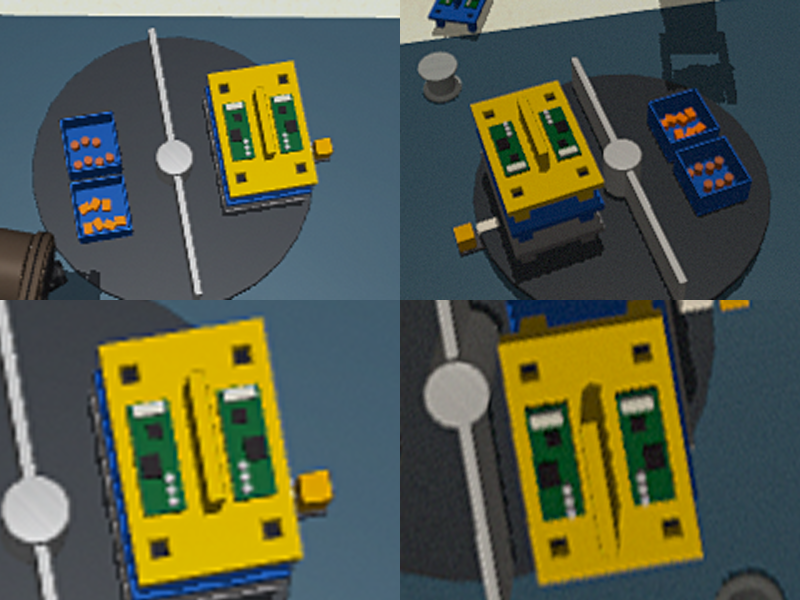

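The stripe at (487,227) points at the index block at (465,235). The yellow sockets agree within about 2 px in both rectified views at the seated height, and the arm is clear. I hand the job in.

```bash
python3 -c "
from plant import ctrl
print(ctrl.sign_off())"
```

```text
the job is handed in; nothing more can be done
None
```

I slid the blue tray home, set the yellow tray on it with its pins home, and turned the stripe to within about 0.01 rad of the index block. The job was handed in at about 25 s, with the arm clear and the meter, spool and flux bottle untouched; no verdict was returned.

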